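Lay the puppet foot back against the bench stop

TASK

Get the puppet foot ready for having its sole rasped, only by pushing it with the fingers, without picking it up: tip the standing foot over backwards so that it lies on its calf on the work board with its toe pointing up and its sole towards the robot, then push on the sole to slide it along until the end of the leg rests squarely against the wooden stop. Leave everything else on the bench where it is.

Things in the scene. Friction and masses are not known exactly. Their poses are not given: they have to be found in the camera images.
- foot: Wooden puppet foot (blue) with a bare square shin rising from the heel end, L-shaped, about 0.2 kg, loose, standing on its sole on the board. Sole 88 x 44 mm, 28 thick at the toe; shin 38 deep x 42 wide. Origin: middle of the sole. x points from toe to heel: toe tip at -44 mm, front of shin at +6, flat back of heel and calf (one face) at +44; z from the sole up the shin; shin top at z = 140.
- heel (a point): Bottom back edge of the heel, middle of its width, at sole level (x = +44 mm of the foot): the edge it pivots on when tipped back. A light push (about 1 N) high on the shin's front tips it; past about 30 degrees it falls by itself onto the calf and the toe swings up to 88 mm above the board, the sole then standing upright at this edge.
- leg_end (a point): Middle of the flat end of the shin, 140 mm above the sole. When the foot lies on its calf this point is 19 mm above the board, and this is the end that goes against the stop.
- board: Pale wooden work board fixed to the bench, 325 x 240 mm, top 12 mm above the bench, a dark stop bar across its far end. Origin under its middle at bench level; x along its length, away from the robot, towards the stop; z up. The foot stands near its near end, toe roughly to the robot (the foot's x within about 12 degrees of the board's x).
- stop (a point): Middle of the stop bar's near face, at the level of the board's top; axes as the board's. The bar is fixed, 200 mm wide (along the board's y), 25 mm thick and 26 mm high above the board; its near face is square to the board's x, 130 mm from the board's origin.
- hat_block: Black enamel hat block, domed, 92 mm across its base, 96 mm high, loose, beside the board; origin under its middle. To be left alone.
- glue_jar: Closed round jar, 64 mm across, 75 mm high, loose, beside the board; origin under its middle. To be left alone.
- hinge_a: Folded brass hinge, 60 x 44 mm, 9 mm high, loose, lying flat on the board near its left edge; origin at the underside. To be left alone.
- hinge_b: Second brass hinge of the same size, loose, lying on the bench to the right of the board. To be left alone.
- dish: Small white bowl, 64 mm across and 20 mm high, loose on the bench to the left of the board, with the glass marble in it; origin under its middle. To be left alone.
- marble_center (a point): Centre of the clear glass marble, 22 mm across, lying loose in the bowl. To be left in it.
- brush: Long-handled brush lying on the bench beyond the stop, roughly parallel to it, loose. To be left alone.
There are look-alikes about, which are no part of the job. Of the things like the foot, leave any that is green or red; of the rest the smaller one is meant.

How it is judged (in metres and radians):
On the way, in this order (a step that is already met when the one before it is completed fails the run):
1. the foot lies on its calf on the board, toe up (angle between foot's own x axis and vertical above 2.97 rad and angle between foot's own z axis and vertical between 1.4 and 1.74 rad and height (world z) of leg_end below 0.045 m and height (world z) of heel below 0.022 m), for 0.2 s.
2. the end of the leg is against the stop, square to it (x of leg_end in the frame of stop between -0.008 and 0.006 m and y of leg_end in the frame of stop between -0.08 and 0.08 m and angle between the z axis of foot and the x axis of board, either way round below 0.14 rad), for 0.2 s.
At the end, for the whole second after the job is handed in: The foot is at rest on its calf on the board, toe up within 10 degrees, the middle of the leg's end within 8 mm of the stop's near face and within 80 mm of its middle, the leg within 8 degrees of square to the stop, the other things left in place (within 15 mm) (all of step 1 and all of step 2 and linear speed of foot below 0.02 m/s and angular speed of foot below 0.1 rad/s); the robot touches nothing.
It fails at once if the foot is lifted: its heel edge comes more than 20 mm off the board (height (world z) of heel above 0.032 m).
It fails at once if a bystander (hat block, jar, hinge, bowl, brush) is moved more than 15 mm (distance of any of hat_block, glue_jar, hinge_a, hinge_b, dish, brush from where it was at the start of the episode above 0.015 m).
It fails at once if the marble leaves its bowl (horizontal distance between marble_center and dish above 0.035 m).
It also fails if it takes over 58 s, if anything falls off the work surface, if the arm or the gripper's body presses on something with over 40 N, if the wrist force passes 120 N, or if a joint passes its speed limit or range.

ROBOT

A 7-joint arm with a two-finger parallel gripper is mounted at the origin on the work surface. World frame = base frame: x ahead of the robot, y to its left, z up, the work surface at z = 0. Lengths are in mm, angles in rad, forces in N, time in s.
With the tool pointing down it reaches from about 425 to 950 mm from the base axis. Payload 4.7 kg.
Tool frame: the origin (TCP) lies midway between the tips of the shut fingers; the grasp point (between the pads) lies 19 mm behind it; z points along the fingers, y is the line along which they close (so a half turn about z gives the same grasp; the last joint's range is limited). The gripper opens to 87 mm and grips with 3 to 60 N. Pads are 19 mm wide; open, the fingers measure 117 mm over their backs; the gripper's body (75 mm by 190 mm) begins 51 mm behind the grasp point.
Start: joints at [-1.349, 0.469, -0.049, 1.532, 0.024, 1.141, -0.082], TCP at [167.477, 653.915, 183.473] pointing down, gripper open.
Joint ranges: [-2.59, 2.59], [-0.33, 1.99], [-1.39, 1.29], [0.1, 2.45], [-1.04, 4.18], [0.21, 1.99], [-2.66, 2.66]. Speed limits (rad/s): [2.57, 2.57, 3.14, 3.14, 3.14, 3.14, 3.14].

INTERFACE

Orientations are given as a 3x3 rotation matrix whose columns are the frame's x, y, z axes.
In Python, from cell import arm, eyes, order gives the robot as it stands.
- The arm moves only by the tool arm_command, never from a script. Its argument "increments" is a list of rows, each a list of 7 numbers: the shift along the tool's x, y, z in cm, then the turn, a rotation vector about the tool's x, y, z in degrees, then the opening, from 0 (shut) to 1 (fully open). A call has 1 to 20 rows; each row is the pose to reach, as a shift and turn from the pose commanded when the call began, along the tool's axes at that moment; what a row does not reach only later rows make up. A row lasts 1/10 s, in which the tool goes at most 50 mm and 8.59 degrees, less where a joint would pass 70% of its speed; a pose out of reach is approached as far as the arm can. A call with a gripper value outside its range is refused whole. The fingers move at their own pace and stop on an object; "grip_force" is the grip in N (left out, the last holds). Time passes only in rows, so rows that repeat a pose let the fingers close. It gives the time, the measured TCP pose, the force, the opening and the grip force at its end, in the units of the state.
- arm.observe(): the state, without advancing time (a new reading comes with each control period).
- eyes.snapshot(name): name is "side" or "top" or "wrist"; returns (picture, depth): 480x640x3 uint8, red, green, blue; 480x640 float32, mm along the optical axis (not along the pixel's ray), 0 where there is no reading.
- eyes.camera_info(name): a dict with "fx", "fy", "cx", "cy" (pixels), "extrinsics" (4x4, takes a point from camera to world coordinates). Camera axes: x right, y down, z forward; pixel columns grow to the right and rows downward; lengths in mm; the calibration is good to about 2 mm. A picture is of the moment at which its call begins: read the wrist's pose just before it. camera_info takes no time and is no camera call; for the wrist camera it gives the pose at the moment of the call.
- order.close_job(): hands the job in; it is judged then, once.
The state is a dict: "t": time; "joint_pos": joint angles; "joint_vel": joint speeds; "effort": joint torques, N m; "ee_pos": TCP position; "orientation": TCP orientation; "ft_force": force on the tool from outside, world axes, zero at the start; "torque": the same for the moment, N m; "opening": finger opening in mm; "grasp_force": force on a finger pad.
Only numpy, scipy, OpenCV 4.12 (cv2) and the standard library are available. Lean on these libraries where they do the work, as an engineer would, in place of code of your own. Each camera call takes 0.05 s, during which the arm holds its last target. There are 200 camera calls.

## Working session

There is one attempt and no reset: what is moved stays moved. The work goes in short steps, Python scripts to look and compute and a tool call to move; the robot and the scene stay as the last step left them, time stands still between calls to the robot, and variables do not carry over. Pictures are saved under pics/ and viewed, at most 10 in all, crops included, and the job is handed in when it is done.

Besides the shell and the picture viewer there is one more tool, called after "Request:" by a JSON object that holds its "name" and its "arguments", one argument or row to a line. arm_command: Moves the arm, as the interface text tells. Its arguments: {"type":"object","properties":{"increments":{"type":"array"},"grip_force":{"type":"number"}},"required":["increments"]}

```bash
mkdir -p pics; cat > h.py <<'E'
import numpy as np, cv2
from cell import arm, eyes, order
def snap(n):
    info=eyes.camera_info(n); p,d=eyes.snapshot(n)
    return p,d,info
def cloud(d,i):
    v,u=np.mgrid[:480,:640]
    P=np.stack([(u-i['cx'])/i['fx']*d,(v-i['cy'])/i['fy']*d,d],-1)
    E=np.array(i['extrinsics']); return P@E[:3,:3].T+E[:3,3]
E
python3 - <<'E'
from h import *
for n in('top','side'):
    p,d,i=snap(n); cv2.imwrite(f'pics/{n}0.png',p[...,::-1]); np.savez(f'/tmp/{n}0.npz',p=p,d=d,c=cloud(d,i)); print(n,np.round(i['extrinsics'],2).tolist(),i['fx'])
s=arm.observe();print(s['t'],s['ee_pos'],s['orientation'],s['opening'])
E
```

```text
top [[0.02, -0.98, 0.18, 363.01], [-1.0, -0.02, -0.01, 51.9], [0.01, -0.18, -0.98, 985.89], [0.0, 0.0, 0.0, 1.0]] 469.63839353341587
side [[-0.94, -0.18, 0.28, 253.32], [-0.33, 0.54, -0.77, 748.8], [-0.02, -0.82, -0.57, 639.77], [0.0, 0.0, 0.0, 1.0]] 494.48759715428616
0.1 [167.37781204 653.28502332 182.48102095] [[-9.68719474e-01  2.48158127e-01 -3.52002195e-04]
 [ 2.48158359e-01  9.68717900e-01 -1.74882212e-03]
 [-9.29935938e-05 -1.78147033e-03 -9.99998409e-01]] 87.15269730019503
```

View pics/top0.png

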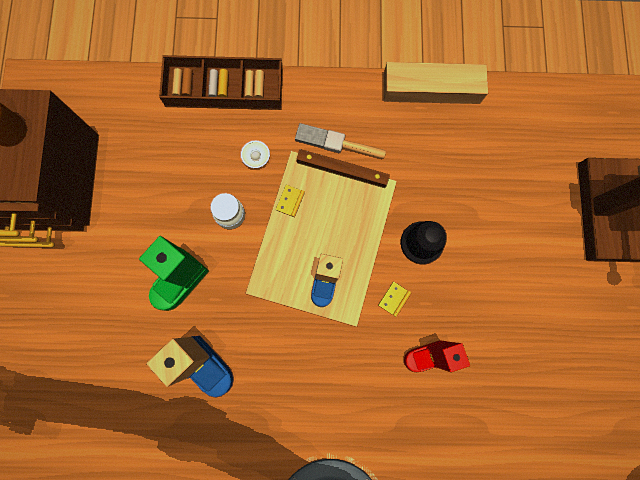

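View pics/side0.png

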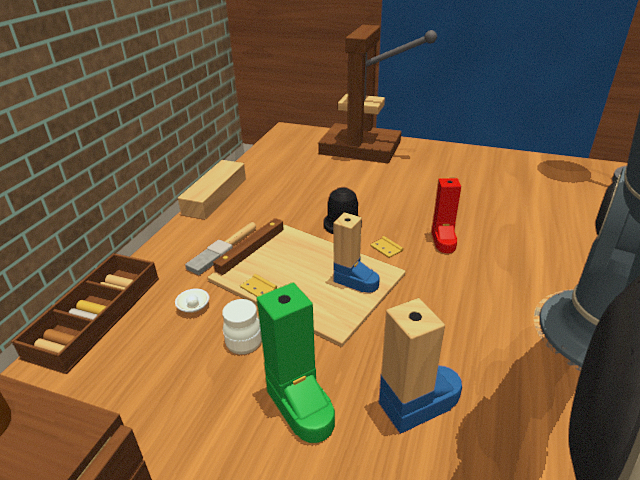

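Top view candidates: small blue on the board (325,280), large blue (190,370), green (172,270) and red (437,357). I choose the smaller blue one on the board. In the top view the stop runs (300,156)–(388,182), hinge_a is at (290,200), and hinge_b is at (395,298).

```bash
python3 - <<'E'
from h import *
z=np.load('/tmp/top0.npz');p,c,d=z['p'],z['c'],z['d']
cv2.imwrite('pics/crop0.png',cv2.resize(p[240:320,290:420,::-1],None,fx=5,fy=5))
hsv=cv2.cvtColor(p,cv2.COLOR_RGB2HSV)
def rect(m,name):
    q=c[m][:,:2].astype(np.float32); r=cv2.minAreaRect(q); b=cv2.boxPoints(r)
    e=b[1]-b[0],b[2]-b[1]
    print(name,len(q),'z',np.round(np.percentile(c[m][:,2],[5,50,95]),1),'mid',np.round(r[0],1),'size',np.round([np.linalg.norm(x) for x in e],1),'ang',[round(float(np.degrees(np.arctan2(x[1],x[0]))),1) for x in e])
v,u=np.mgrid[:480,:640]
ok=d>0
near=lambda x,y,r:(np.hypot(u-x,v-y)<r)&ok
rect(near(330,268,30)&(c[...,2]>140),'shintop')
blue=(hsv[...,0]>95)&(hsv[...,0]<125)&(hsv[...,1]>120)&near(322,290,35)
rect(blue,'blue')
bar=near(343,168,60)&(c[...,2]>32)&(c[...,2]<46)&(v>145)
l=cv2.connectedComponentsWithStats(bar.astype(np.uint8))
k=l[1][168,343]; rect(l[1]==k,'bar')
bd=near(320,240,125)&(abs(c[...,2]-12)<4)
l=cv2.connectedComponentsWithStats(bd.astype(np.uint8));k=l[1][240,300];rect(l[1]==k,'board')
rect((hsv[...,2]<60)&near(423,242,30)&(c[...,2]>20),'hat')
ye=(hsv[...,0]>18)&(hsv[...,0]<32)&(hsv[...,1]>150)
rect(ye&near(290,200,22)&(c[...,2]>15),'hingeA'); rect(ye&near(395,298,24)&(c[...,2]>4),'hingeB')
E
```

```text
shintop 504 z [148.5 151.1 153.6] mid [469.4  14.8] size [38.  41.9] ang [-11.3, 78.7]
blue 475 z [36.1 41.9 53.5] mid [428.4  23.7] size [50.4 42.7] ang [-11.5, 78.5]
bar 1105 z [33.7 37.  39.7] mid [696.  -16.4] size [ 26.8 199.4] ang [-15.4, 74.6]
board 14098 z [ 8.8 11.3 14.3] mid [551.5  23.5] size [324.6 240.1] ang [-15.4, 74.6]
hat 1107 z [34.2 83.2 94.3] mid [ 539.9 -183.8] size [68.2 63.6] ang [-2.6, 87.4]
hingeA 403 z [15.2 17.1 21.4] mid [625.7  94.4] size [60.6 43.7] ang [-20.2, 69.8]
hingeB 308 z [4.2 5.6 9.2] mid [ 421.7 -127.9] size [59.4 42.7] ang [-32.4, 57.6]
```

View pics/crop0.png

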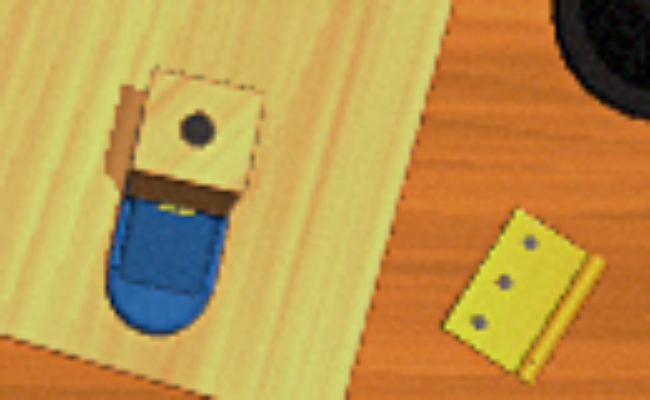

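The crop confirms the small blue foot standing on the board, toe towards the robot, with its shin top at crop (198,130). The heights and sizes all match the description. First I raise, go round the big feet, and stop above and in front of the shin.

Request:
{"name": "arm_command", "arguments": {
  "increments": [
    [0,0,-5,0,0,0,0],
    [0,0,-10,0,0,0,0],
    [0,0,-15,0,0,0,0],
    [-4,-3,-15,0,0,1,0],
    [-8,-5.7,-15,0,0,1,0],
    [-12,-8.6,-15,0,0,1,0],
    [-16,-11.5,-15,0,0,1,0],
    [-20,-14.4,-15,0,0,1,0],
    [-24,-17.2,-15,0,0,1,0],
    [-26.9,-19.3,-15,0,0,1,0],
    [-28.5,-23.5,-15,0,0,1,0],
    [-30,-27.5,-15,0,0,1,0],
    [-31.8,-31.5,-15,0,0,1,0],
    [-33.3,-35.5,-15,0,0,1,0],
    [-35,-39.5,-15,0,0,1,0],
    [-37,-43.5,-15,0,0,1,0],
    [-38.5,-47.5,-15,0,0,1,0],
    [-40,-51.5,-15,0,0,1,0],
    [-41.2,-54.4,-15,0,0,1,0],
    [-41.2,-54.4,-15,0,0,1,0]
  ]
}}

```text
t: 2.1
ee_pos: [431.6, 19.7, 333.5]
orientation: [[-0.962, 0.274, 0.0], [0.274, 0.962, -0.0], [-0.0, -0.0, -1.0]]
ft_force: [0.2, -0.9, 0.8]
opening: 0.1
grasp_force: 0.0
```

Request:
{"name": "arm_command", "arguments": {
  "increments": [
    [0,0,4,0,0,0,0],
    [0,0,8,0,0,0,0],
    [0,0,12,0,0,0,0],
    [0,0,16,0,0,0,0],
    [0,0,19,0,0,0,0],
    [0,0,20.8,0,0,0,0],
    [0,0,20.8,0,0,0,0],
    [0,0,20.8,0,0,0,0]
  ]
}}

```text
t: 2.9
ee_pos: [431.7, 25.3, 125.6]
orientation: [[-0.964, 0.264, -0.0], [0.264, 0.964, 0.0], [0.0, -0.0, -1.0]]
ft_force: [-0.1, -1.2, 0.1]
opening: 0.5
grasp_force: 0.0
```

```bash
python3 - <<'E'
from h import *
p,d,i=snap('side'); cv2.imwrite('pics/side1.png',cv2.resize(p[150:330,270:510,::-1],None,fx=3,fy=3))
s=arm.observe();print(s['t'],s['ee_pos'],s['ft_force'])
E
```

```text
2.95 [432.36972728  25.23700829 126.25165359] [ 0.40338929 -0.0610337   0.49584118]
```

View pics/side1.png

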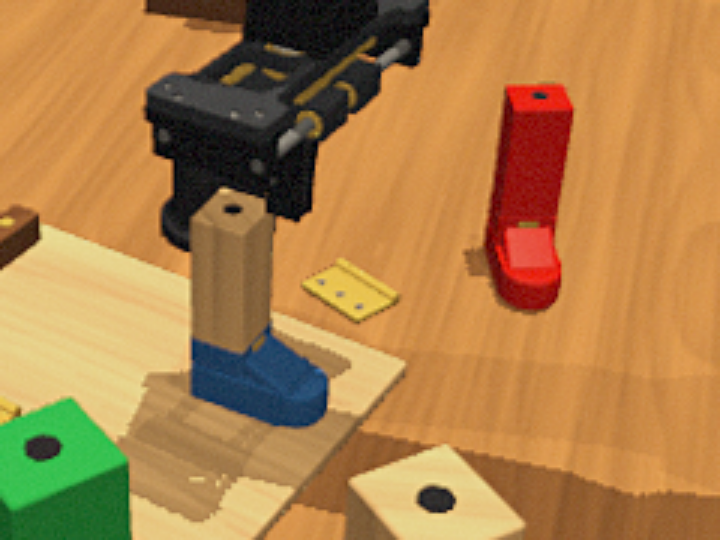

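```bash
python3 - <<'E'
from h import *
i=eyes.camera_info('side');s=arm.observe();R=np.array(s['orientation']);T=np.array(s['ee_pos']);E=np.linalg.inv(np.array(i['extrinsics']))
for n,q in(('tcp',T),('70 up',T+[0,0,70]),('shin front top',np.array([450.8,18.5,152]))):
    c=E[:3,:3]@q+E[:3,3];print(n,((c[0]/c[2]*i['fx']+i['cx']-270)*3).round(),((c[1]/c[2]*i['fy']+i['cy']-150)*3).round(),c[2])
p,d,_=snap('side');c=cloud(d,i)
m=(np.linalg.norm(c-T-[0,0,20],axis=-1)<60)&(p.max(-1)<70)
q=(c[m]-T)@R; print(m.sum(),np.percentile(q,[1,10,50,90,99],axis=0).round(1))
E
```

```text
tcp 287.0 265.0 901.4233124519549
70 up 291.0 165.0 861.3637090266435
shin front top 262.0 218.0 897.0954456782247
259 [[-43.5  -9.  -78.3]
 [ -8.2  -5.5 -73.6]
 [  5.5   8.4 -55.9]
 [  8.6  12.  -42.4]
 [  9.6  14.1 -25.9]]
```

```bash
python3 - <<'E'
from h import *
s=arm.observe();R=np.array(s['orientation']);T=np.array(s['ee_pos'])
p,d,i=snap('side');c=cloud(d,i)
for v in range(192,246,3):
    print(v,[(p[v,u].tolist(),((c[v,u]-T)@R).round().astype(int).tolist()) for u in(358,366,373)])
p,d,i=snap('wrist'); cv2.imwrite('pics/w1.png',p[...,::-1])
E
```

```text
192 [([33, 35, 32], [34, 91, -149]), ([67, 64, 63], [24, 48, -126]), ([65, 62, 57], [30, 36, -122])]
195 [([27, 29, 22], [34, 91, -144]), ([140, 134, 122], [29, 57, -126]), ([88, 66, 41], [28, 32, -114])]
198 [([4, 1, 0], [34, 89, -138]), ([62, 58, 51], [30, 58, -121]), ([24, 21, 24], [9, -5, -84])]
201 [([0, 0, 0], [34, 90, -133]), ([25, 26, 16], [363, 651, -513]), ([3, 7, 11], [9, -4, -79])]
204 [([0, 0, 0], [33, 87, -126]), ([20, 8, 9], [5, 13, -80]), ([0, 0, 0], [9, -6, -72])]
207 [([0, 9, 10], [33, 88, -121]), ([28, 27, 21], [5, 13, -74]), ([0, 8, 18], [9, -6, -66])]
210 [([23, 25, 23], [33, 86, -115]), ([0, 0, 0], [6, 13, -68]), ([0, 0, 14], [10, -4, -61])]
213 [([7, 14, 0], [-11, 11, -55]), ([25, 25, 28], [4, 10, -60]), ([0, 0, 12], [9, -7, -53])]
216 [([50, 36, 26], [-12, 10, -48]), ([30, 24, 26], [4, 9, -54]), ([54, 34, 29], [8, -8, -46])]
219 [([60, 41, 21], [-11, 10, -42]), ([15, 19, 17], [5, 10, -48]), ([156, 97, 47], [-116, -239, 126])]
222 [([138, 102, 63], [-24, -13, -19]), ([12, 8, 13], [5, 9, -41]), ([221, 153, 79], [-110, -229, 127])]
225 [([135, 100, 57], [-23, -10, -15]), ([219, 152, 80], [-115, -206, 125]), ([214, 148, 78], [-103, -218, 127])]
228 [([131, 97, 55], [-22, -10, -8]), ([215, 149, 78], [-109, -196, 126]), ([216, 148, 79], [-94, -202, 124])]
231 [([130, 95, 51], [-23, -12, 0]), ([213, 149, 77], [-104, -187, 127]), ([218, 151, 81], [-88, -192, 124])]
234 [([130, 99, 62], [-22, -9, 4]), ([221, 154, 82], [-98, -176, 127]), ([219, 152, 78], [-83, -182, 125])]
237 [([132, 98, 61], [-23, -11, 13]), ([219, 151, 74], [-90, -162, 125]), ([221, 153, 80], [-78, -173, 126])]
240 [([126, 95, 60], [-23, -12, 20]), ([219, 148, 80], [-86, -157, 128]), ([215, 147, 80], [-72, -164, 127])]
243 [([125, 95, 55], [-23, -13, 28]), ([218, 150, 80], [-77, -140, 123]), ([230, 194, 81], [-62, -146, 121])]
```

View pics/w1.png

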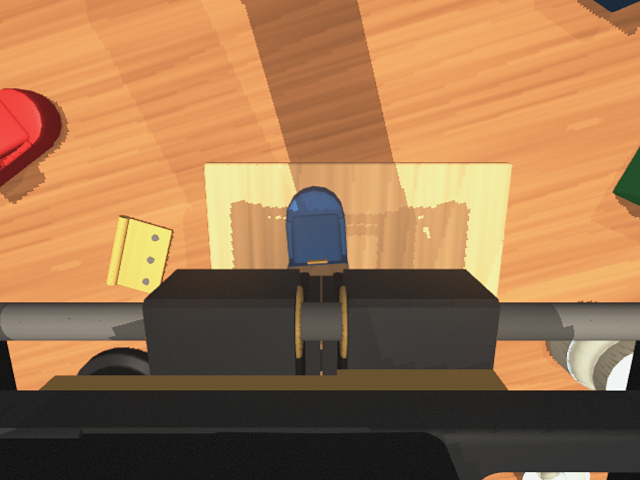

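```bash
python3 - <<'E'
from h import *
s=arm.observe();R=np.array(s['orientation']);T=np.array(s['ee_pos'])
p,d,i=snap('wrist');c=(cloud(d,i)-T)@R
print(((np.array(i['extrinsics'])[:3,3]-T)@R).round(), s['t'],T.round(1),np.round(s['joint_pos'],3))
for v in range(255,345,6):
    print(v,[(p[v,u].tolist(),d[v,u].round(),c[v,u].round().astype(int).tolist()) for u in(312,322,332)])
E
```

```text
[  69.    0. -203.] 3.1 [432.6  25.1 126.6] [-0.571  0.139  0.461  2.166 -0.083  0.85   1.244]
255 [([61, 81, 113], np.float32(286.0), [-12, -6, 72]), ([61, 83, 114], np.float32(286.0), [-12, 1, 71]), ([62, 82, 114], np.float32(285.0), [-12, 8, 71])]
261 [([127, 95, 51], np.float32(283.0), [-15, -6, 68]), ([185, 137, 71], np.float32(282.0), [-15, 1, 67]), ([52, 63, 83], np.float32(284.0), [-16, 8, 69])]
267 [([124, 92, 64], np.float32(274.0), [-17, -6, 59]), ([125, 94, 65], np.float32(274.0), [-17, 1, 58]), ([118, 89, 64], np.float32(273.0), [-16, 8, 57])]
273 [([123, 93, 65], np.float32(265.0), [-18, -6, 48]), ([124, 94, 65], np.float32(263.0), [-17, 1, 46]), ([110, 83, 61], np.float32(261.0), [-17, 7, 45])]
279 [([44, 40, 39], np.float32(167.0), [12, -3, -45]), ([60, 48, 40], np.float32(167.0), [12, 1, -45]), ([43, 37, 37], np.float32(167.0), [12, 5, -45])]
285 [([43, 39, 36], np.float32(159.0), [12, -3, -53]), ([58, 47, 37], np.float32(160.0), [12, 1, -52]), ([45, 39, 37], np.float32(160.0), [12, 5, -52])]
291 [([38, 34, 32], np.float32(154.0), [12, -3, -58]), ([60, 48, 41], np.fl
[... 601 characters left out ...]
 76], np.float32(82.0), [34, 0, -127]), ([86, 81, 75], np.float32(82.0), [34, 2, -127])]
321 [([92, 87, 80], np.float32(82.0), [33, -2, -127]), ([91, 87, 79], np.float32(82.0), [33, 0, -127]), ([92, 87, 80], np.float32(81.0), [33, 2, -128])]
327 [([93, 89, 81], np.float32(82.0), [32, -2, -127]), ([96, 91, 84], np.float32(81.0), [32, 0, -129]), ([93, 88, 82], np.float32(82.0), [32, 2, -127])]
333 [([92, 87, 80], np.float32(82.0), [31, -2, -128]), ([94, 89, 82], np.float32(82.0), [30, 0, -128]), ([93, 88, 82], np.float32(82.0), [30, 2, -127])]
339 [([81, 78, 72], np.float32(82.0), [29, -2, -128]), ([82, 78, 73], np.float32(83.0), [29, 0, -127]), ([82, 78, 72], np.float32(83.0), [29, 2, -127])]
```

The gripper's visible finger ends sit about 38 mm above the reported TCP in both cameras. I check this by contact: a short, gentle push of 16 mm should touch the shin only if the reported tip is real.

Request:
{"name": "arm_command", "arguments": {
  "increments": [
    [-0.4,0,0,0,0,0,0],
    [-0.8,0,0,0,0,0,0],
    [-1.2,0,0,0,0,0,0],
    [-1.6,0,0,0,0,0,0],
    [-1.6,0,0,0,0,0,0]
  ]
}}

```text
t: 3.65
ee_pos: [447.7, 20.2, 125.4]
orientation: [[-0.964, 0.266, 0.0], [0.266, 0.964, -0.0], [-0.0, -0.0, -1.0]]
ft_force: [0.4, 0.2, 0.2]
opening: 0.4
grasp_force: 0.0
```

```bash
python3 - <<'E'
from h import *
z=np.load('/tmp/side0.npz')
s=arm.observe();R=np.array(s['orientation']);T=np.array(s['ee_pos'])
p,d,i=snap('side');c=cloud(d,i)
for nm,cc,pp in(('before',z['c'],z['p']),('now',c,p)):
    h=cv2.cvtColor(pp,cv2.COLOR_RGB2HSV)
    m=(np.hypot(cc[...,0]-469,cc[...,1]-15)<50)&(h[...,0]>95)&(h[...,0]<125)&(h[...,1]>120)&(cc[...,2]>8)
    t=(np.hypot(cc[...,0]-469,cc[...,1]-15)<60)&(abs(cc[...,2]-150)<4)&(pp.max(-1)>100)
    print(nm,m.sum(),cc[m].mean(0).round(1),t.sum(),cc[t].mean(0).round(1))
print(s['ee_pos'].round(1),s['ft_force'].round(2))
m=(p.max(-1)<75)&(np.linalg.norm((c-T)[...,:2],axis=-1)<22)
q=(c[m]-T)@R;print(np.percentile(q,[1,50,95,99],axis=0).round(1))
E
```

```text
before 737 [454.2  32.8  39.5] 301 [470.3  18.5 151.5]
now 844 [453.6  32.2  69.5] 248 [472.2  21.6 151.4]
[447.7  20.2 125.4] [0.37 0.21 0.23]
[[ -17.4  -10.  -200.1]
 [   3.3   12.9 -158.8]
 [  19.3   16.2  -44.7]
 [  20.2   18.8  -34.1]]
```

No contact: the force is about 0 and the foot hasn't moved. So the real fingertips are about 37 mm above the reported TCP, and I'll allow for that. I back off, go lower, then look at the force while pushing.

Request:
{"name": "arm_command", "arguments": {
  "increments": [
    [1,0,0,0,0,0,0],
    [1.8,0,0,0,0,0,0],
    [1.8,0,1.5,0,0,0,0],
    [1.8,0,3,0,0,0,0],
    [1.8,0,4,0,0,0,0],
    [1.8,0,4,0,0,0,0],
    [1.8,0,4,0,0,0,0]
  ]
}}

```text
t: 4.4
ee_pos: [429.5, 25.3, 85.6]
orientation: [[-0.964, 0.265, -0.0], [0.265, 0.964, 0.0], [0.0, 0.0, -1.0]]
ft_force: [0.5, -0.1, -0.1]
opening: 0.6
grasp_force: 0.0
```

Request:
{"name": "arm_command", "arguments": {
  "increments": [
    [-0.4,0,0,0,0,0,0],
    [-0.8,0,0,0,0,0,0],
    [-1.2,0,0,0,0,0,0],
    [-1.6,0,0,0,0,0,0],
    [-1.8,0,0,0,0,0,0],
    [-1.8,0,0,0,0,0,0]
  ]
}}

```text
t: 5.0
ee_pos: [447.3, 20.3, 85.4]
orientation: [[-0.964, 0.265, -0.0], [0.265, 0.964, -0.0], [0.0, -0.0, -1.0]]
ft_force: [-0.6, 0.9, -0.0]
opening: 0.1
grasp_force: 0.3
```

```bash
python3 - <<'E'
from h import *
s=arm.observe();R=np.array(s['orientation']);T=np.array(s['ee_pos'])
p,d,i=snap('side');c=cloud(d,i)
cv2.imwrite('pics/side2.png',cv2.resize(p[150:330,270:510,::-1],None,fx=3,fy=3))
print(s['ee_pos'].round(1),s['ft_force'].round(2))
E
```

```text
[447.3  20.3  85.4] [-0.56  0.95 -0.04]
```

View pics/side2.png

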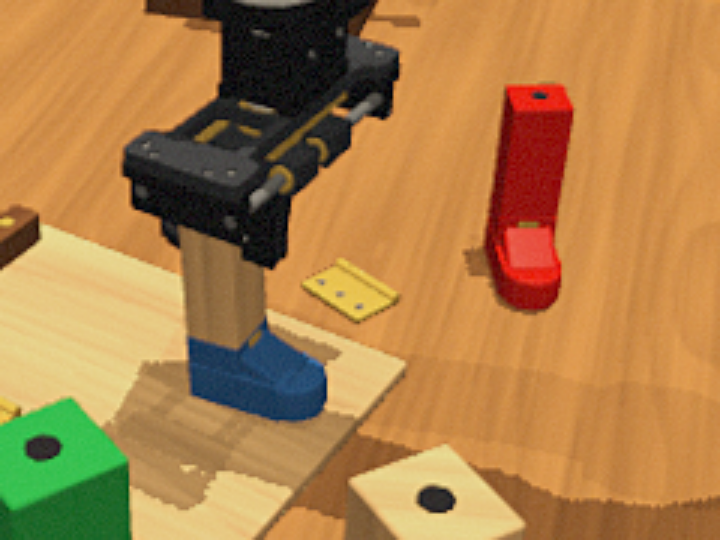

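The fingers now touch the shin front (crop ~(265,250)) and the foot has just begun to tilt. I keep pushing.

Request:
{"name": "arm_command", "arguments": {
  "increments": [
    [-0.5,0,0,0,0,0,0],
    [-1,0,0,0,0,0,0],
    [-1.5,0,0,0,0,0,0],
    [-2,0,0,0,0,0,0],
    [-2.5,0,0,0,0,0,0],
    [-3,0,0,0,0,0,0],
    [-3.5,0,0,0,0,0,0],
    [-4,0,0,0,0,0,0],
    [-4.5,0,0,0,0,0,0],
    [-5,0,0,0,0,0,0],
    [-5.4,0,0,0,0,0,0],
    [-5.8,0,0,0,0,0,0],
    [-6.2,0,0,0,0,0,0],
    [-6.5,0,0,0,0,0,0],
    [-6.5,0,0,0,0,0,0],
    [-6.5,0,0,0,0,0,0]
  ]
}}

```text
t: 6.65
ee_pos: [509.6, 3.2, 85.3]
orientation: [[-0.964, 0.265, -0.0], [0.265, 0.964, 0.0], [0.0, 0.0, -1.0]]
ft_force: [-0.4, 0.9, -1.2]
opening: 0.3
grasp_force: 0.0
```

```bash
python3 - <<'E'
from h import *
s=arm.observe()
p,d,i=snap('side');cv2.imwrite('pics/side3.png',cv2.resize(p[150:330,200:440,::-1],None,fx=3,fy=3))
print(s['ee_pos'].round(1),s['ft_force'].round(2))
E
```

```text
[509.6   3.2  85.3] [-0.37  0.91 -1.16]
```

View pics/side3.png

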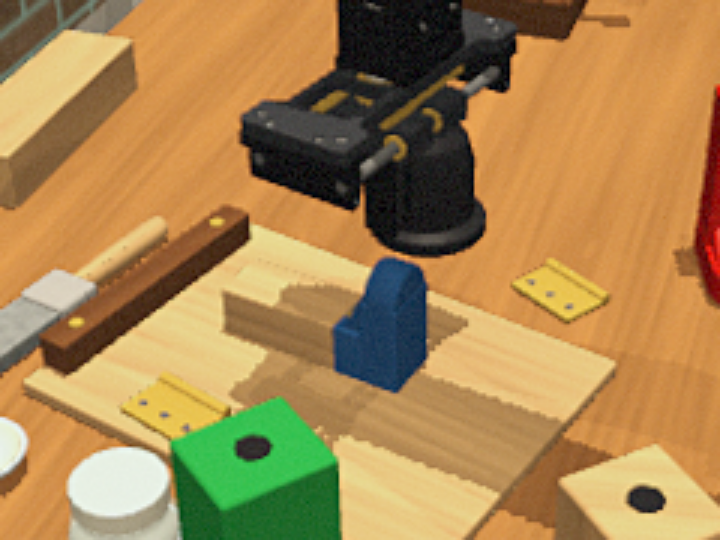

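The foot lies on its calf, toe up (crop (400,265)), sole facing the robot. I back off and measure the sole and leg.

Request:
{"name": "arm_command", "arguments": {
  "increments": [
    [2,0,-1,0,0,0,0],
    [4,0,-1,0,0,0,0],
    [6,0,-1,0,0,0,0],
    [6.5,0,-1,0,0,0,0],
    [6.5,0,-1,0,0,0,0],
    [6.5,0,-1,0,0,0,0]
  ]
}}

```text
t: 7.3
ee_pos: [448.2, 20.4, 95.7]
orientation: [[-0.964, 0.265, 0.001], [0.265, 0.964, 0.0], [-0.001, 0.0, -1.0]]
ft_force: [1.3, -1.1, 0.7]
opening: 0.2
grasp_force: 0.0
```

```bash
cat > m.py <<'E'
from h import *
a=np.radians(-15.4);u=np.array([np.cos(a),np.sin(a)]);w=np.array([-u[1],u[0]]);B=np.array([551.5,23.5])
s=arm.observe();t=np.array(s['ee_pos'][:2])-B;print(s['t'],'tcp board',t@u,t@w,s['ee_pos'][2],s['ft_force'].round(1))
bar=[]
for n in('side','top'):
    p,d,i=snap(n);c=cloud(d,i);h=cv2.cvtColor(p,cv2.COLOR_RGB2HSV)
    q=np.stack([(c[...,:2]-B)@u,(c[...,:2]-B)@w,c[...,2]],-1)
    reg=(d>0)&(abs(q[...,0])<160)&(abs(q[...,1])<70)
    bl=reg&(h[...,0]>98)&(h[...,0]<122)&(h[...,1]>150)&(h[...,2]>50)&(q[...,2]>14)&(q[...,2]<106)
    if bl.sum()>20: print(n,'blue',bl.sum(),np.percentile(q[bl],[2,50,98],axis=0).round(1).tolist())
    if n=='side' and bl.sum()>20:
        x=q[bl]; k=x[x[:,0]<np.percentile(x[:,0],40)]
        f=k[abs(k[:,2]-60)<30]; print('sole slope deg',np.degrees(np.polyfit(f[:,1],f[:,0],1)[0]))
    sh=reg&(q[...,2]>44)&(q[...,2]<56)&~bl&(p.max(-1)>90)&(q[...,0]>-50)
    if sh.sum()>30:
        r=cv2.minAreaRect(q[sh][:,:2].astype(np.float32));b=cv2.boxPoints(r);e=[b[1]-b[0],b[2]-b[1]]
        print(n,'shin',np.round(r[0],1),[(round(float(np.linalg.norm(x)),1),round(float(np.degrees(np.arctan2(x[1],x[0]))),1)) for x in e],'xmax',q[sh][:,0].max().round(1),np.median(q[sh][:,2]).round(1))
    bm=reg&(q[...,0]>115)&(p[...,0]<110)&(q[...,2]>30)&(q[...,2]<42); print(n,'bar x',np.percentile(q[bm][:,0],[2,50,98]).round(1))
E
python3 m.py
```

```text
7.3 tcp board -98.79963969692555 -30.430479919907505 95.7200280278177 [ 1.3 -1.1  0.7]
side blue 884 [[-54.2, -45.6, 16.6], [-45.5, -8.8, 54.7], [-10.9, -4.0, 100.0]]
sole slope deg -1.5701694766253966
side shin [ 28.9 -22.9] [(45.5, -86.3), (117.3, 3.7)] xmax 87.2 50.4
side bar x [138.1 140.4 142.5]
top shin [ 59.3 -20.6] [(41.9, -86.0), (50.0, 4.0)] xmax 84.4 49.0
top bar x [136.4 137.7 153.5]
```

Request:
{"name": "arm_command", "arguments": {
  "increments": [
    [0,0.2,3,0,0,0,0],
    [0,0.4,5,0,0,0,0],
    [0,0.4,6.5,0,0,0,0],
    [0,0.4,7.5,0,0,0,0],
    [0,0.4,8,0,0,0,0],
    [0,0.4,8,0,0,0,0]
  ]
}}

```text
t: 8.0
ee_pos: [448.1, 24.0, 15.1]
orientation: [[-0.964, 0.265, -0.001], [0.265, 0.964, -0.0], [0.001, -0.001, -1.0]]
ft_force: [-0.5, 0.2, 0.9]
opening: 0.6
grasp_force: 0.0
```

Request:
{"name": "arm_command", "arguments": {
  "increments": [
    [-0.8,0,0,0,0,0,0],
    [-1.6,0,0,0,0,0,0],
    [-2.2,0,0,0,0,0,0],
    [-2.7,0,0,0,0,0,0],
    [-3.1,0,0,0,0,0,0],
    [-3.5,0,0,0,0,0,0],
    [-3.9,0,0,0,0,0,0],
    [-4.3,0,0,0,0,0,0],
    [-4.7,0,0,0,0,0,0],
    [-5,0,0,0,0,0,0],
    [-5,0,0,0,0,0,0]
  ]
}}

```text
t: 9.1
ee_pos: [497.3, 10.8, 15.5]
orientation: [[-0.964, 0.265, 0.001], [0.265, 0.964, -0.0], [-0.001, 0.0, -1.0]]
ft_force: [0.6, -0.0, -0.1]
opening: 0.1
grasp_force: 0.0
```

```bash
python3 m.py; python3 - <<'E'
from h import *
p,d,i=snap('side');cv2.imwrite('pics/side4.png',cv2.resize(p[150:330,200:440,::-1],None,fx=3,fy=3))
E
```

```text
9.1 tcp board -48.91120343197865 -26.66159130716361 15.486335957912475 [ 0.6 -0.  -0.1]
side blue 460 [[-36.4, -42.0, 15.6], [-22.8, -7.3, 35.9], [8.9, -4.4, 62.3]]
sole slope deg 5.211168979830918
side shin [ 36.6 -23.9] [(43.3, -88.7), (140.5, 1.3)] xmax 107.2 50.3
side bar x [138.1 140.4 143.1]
top shin [ 93.6 -22.6] [(41.3, -85.2), (18.5, 4.8)] xmax 102.4 48.7
top bar x [136.4 137.6 145.2]
```

View pics/side4.png

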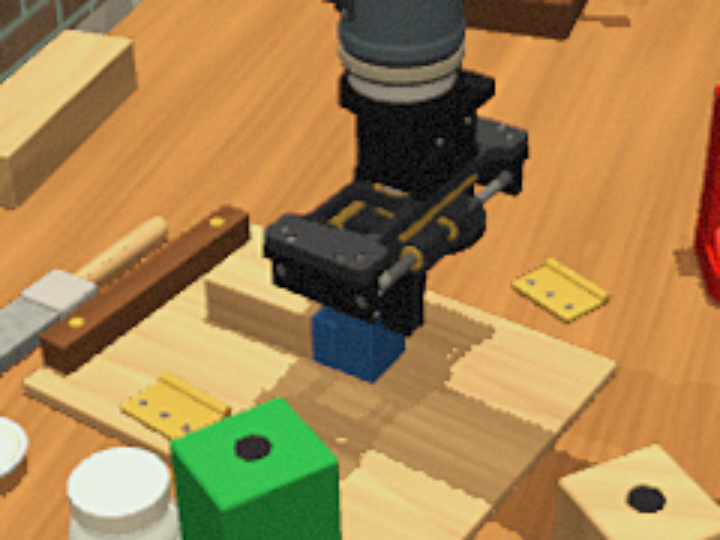

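The foot slides along under the fingers, with the leg end now at about 104 of 137. I keep going, then take small steps to feel the stop.

Request:
{"name": "arm_command", "arguments": {
  "increments": [
    [-0.4,0,0,0,0,0,0],
    [-0.8,0,0,0,0,0,0],
    [-1.2,0,0,0,0,0,0],
    [-1.6,0,0,0,0,0,0],
    [-2,0,0,0,0,0,0],
    [-2.3,0,0,0,0,0,0],
    [-2.5,0,0,0,0,0,0],
    [-2.6,0,0,0,0,0,0],
    [-2.6,0,0,0,0,0,0]
  ]
}}

```text
t: 10.15
ee_pos: [521.5, 4.1, 15.4]
orientation: [[-0.964, 0.265, 0.0], [0.265, 0.964, -0.0], [-0.0, 0.0, -1.0]]
ft_force: [-0.9, -0.1, 0.1]
opening: 0.8
grasp_force: 0.7
```

```bash
python3 m.py
```

```text
10.15 tcp board -23.754438582748865 -26.66718738177505 15.389178368152796 [-0.9 -0.1  0.1]
side blue 458 [[-11.4, -42.0, 15.3], [1.3, -8.1, 38.0], [34.4, -5.2, 65.1]]
sole slope deg 4.632847027924127
side shin [65.6 -9. ] [(140.9, -17.9), (42.8, 72.1)] xmax 129.7 50.2
side bar x [137.9 140.2 142. ]
top bar x [136.8 137.7 147.8]
```

Request:
{"name": "arm_command", "arguments": {
  "increments": [
    [-0.2,0,0,0,0,0,0],
    [-0.4,0,0,0,0,0,0],
    [-0.5,0,0,0,0,0,0],
    [-0.6,0,0,0,0,0,0],
    [-0.6,0,0,0,0,0,0]
  ]
}}

```text
t: 10.75
ee_pos: [527.3, 2.5, 15.4]
orientation: [[-0.964, 0.265, 0.0], [0.265, 0.964, -0.0], [-0.0, 0.0, -1.0]]
ft_force: [-1.0, 0.3, 0.6]
opening: -0.1
grasp_force: 0.8
```

Request:
{"name": "arm_command", "arguments": {
  "increments": [
    [-0.1,0,0,0,0,0,0],
    [-0.2,0,0,0,0,0,0],
    [-0.2,0,0,0,0,0,0]
  ]
}}

```text
t: 11.05
ee_pos: [529.6, 1.9, 15.4]
orientation: [[-0.964, 0.265, 0.001], [0.265, 0.964, -0.0], [-0.001, 0.0, -1.0]]
ft_force: [-0.8, -0.6, -0.0]
opening: 0.3
grasp_force: 0.3
```

Still sliding freely, so no stop yet.

Request:
{"name": "arm_command", "arguments": {
  "increments": [
    [-0.1,0,0,0,0,0,0],
    [-0.2,0,0,0,0,0,0],
    [-0.2,0,0,0,0,0,0]
  ]
}}

```text
t: 11.35
ee_pos: [531.5, 1.4, 15.4]
orientation: [[-0.964, 0.265, 0.001], [0.265, 0.964, -0.0], [-0.001, 0.0, -1.0]]
ft_force: [-0.4, 0.3, 0.8]
opening: 0.4
grasp_force: 0.5
```

```bash
python3 m.py
```

```text
11.35 tcp board -13.448040318952836 -26.61219539896146 15.442601896631325 [-0.4  0.3  0.8]
side blue 452 [[-0.9, -42.8, 15.9], [10.7, -8.3, 36.6], [44.8, -5.6, 72.0]]
sole slope deg 1.8675317631823871
side shin [ 90.2 -14.6] [(112.5, -17.9), (41.2, 72.1)] xmax 140.3 50.1
side bar x [137.3 140.1 142.8]
top bar x [136.5 138.  143.3]
```

Request:
{"name": "arm_command", "arguments": {
  "increments": [
    [-0.1,0,0,0,0,0,0],
    [-0.2,0,0,0,0,0,0],
    [-0.2,0,0,0,0,0,0]
  ]
}}

```text
t: 11.75
ee_pos: [531.7, 1.3, 15.3]
orientation: [[-0.964, 0.265, -0.003], [0.265, 0.964, 0.001], [0.003, -0.0, -1.0]]
ft_force: [-5.5, 1.3, 4.1]
opening: 0.4
grasp_force: 2.5
```

Stop felt: the arm has stalled at about 5.5 N. I hold briefly, then back off, rise and check.

Request:
{"name": "arm_command", "arguments": {
  "increments": [
    [-0.1,0,0,0,0,0,0],
    [-0.1,0,0,0,0,0,0],
    [-0.1,0,0,0,0,0,0],
    [0.3,0,0,0,0,0,0],
    [1,0,0,0,0,0,0],
    [2.5,0,0,0,0,0,0],
    [5,0,0,0,0,0,0],
    [7,0,-3,0,0,0,0],
    [9,0,-8,0,0,0,0],
    [9,0,-13,0,0,0,0],
    [9,0,-18,0,0,0,0],
    [9,0,-18,0,0,0,0]
  ]
}}

```text
t: 12.95
ee_pos: [450.9, 25.4, 201.7]
orientation: [[-0.964, 0.265, 0.014], [0.265, 0.964, 0.005], [-0.012, 0.008, -1.0]]
ft_force: [1.1, 0.5, -0.3]
opening: 0.2
grasp_force: 0.0
```

```bash
python3 m.py; python3 - <<'E'
from h import *
p,d,i=snap('side');q=cv2.resize(p[150:330,160:400,::-1],None,fx=3,fy=3);cv2.imwrite('pics/side5.png',q)
E
```

```text
12.95 tcp board -97.49072012695599 -24.912526941308503 201.68080202166206 [ 1.1  0.5 -0.3]
side blue 884 [[-0.7, -46.9, 16.6], [5.0, -11.3, 56.0], [43.4, -5.4, 100.0]]
sole slope deg -0.1906087491686881
side shin [ 70.5 -27.4] [(141.2, -1.2), (47.0, 88.8)] xmax 141.5 50.3
side bar x [138.2 140.2 142.9]
top shin [111.4 -28.4] [(41.7, -89.9), (51.0, 0.1)] xmax 137.0 49.3
top bar x [136.3 137.7 139. ]
```

View pics/side5.png

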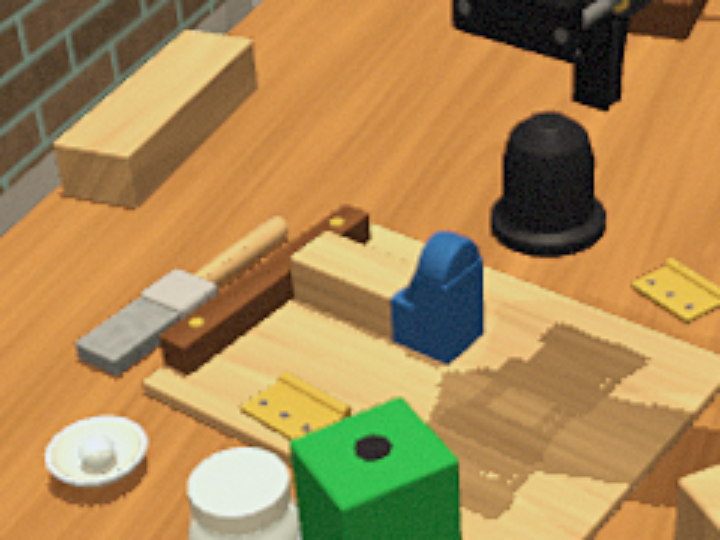

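The foot lies toe up (crop (445,240)) with its leg end flush against the stop at crop (295,270). It is square within about 1°, the other things haven't moved, and the arm is clear.

```bash
python3 -c "
from cell import order;print(order.close_job())"
```

```text
the job is handed in; nothing more can be done
None
```

The job is handed in: the foot lies on its calf, toe up, with its leg end square against the stop (within about 1°), the other things looked undisturbed and the arm was clear; no verdict came back.

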